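# Lower and lock the ratchet bench magnifier

### The job

The bench magnifier is held up by a ratchet. Press the rear end of its rocking pawl fully down so that the nose is clear of the teeth, push the arm down past the teeth until it lies on its rest with the lens over the circuit board, then press the front end of the pawl fully down again to lock the arm there. Only push with the fingers: never force the arm down while the pawl is still in the teeth, do not lift anything, and leave the circuit board, solder spool and tin where they are.

Things in the scene. Friction and masses are not known exactly. Their poses are not given: they have to be found in the camera images.
- stand: Magnifier stand, screwed down: dark base plate 100 x 215 x 12 mm with two grey cheek plates (38 mm over both, top 133 mm up, from 80 mm behind to 28 mm ahead of the hinge) that carry arm and pawl. Origin on the bench under the hinge; +y points from hinge to lens end, -y to the rear; hinge and pawl pin lie along its x. Its yaw varies by up to 26 degrees.
- hinge (a point): The arm's hinge axis, mid-width between the cheeks, 85 mm above the bench, above the stand's origin.
- lens_arm (a joint): Arm angle, rad: 0 = level on its rest, about 1.05 (up) at the start, grows as raised. Toothed quadrant round the hinge, tip radius 45 mm, tooth pitch 0.35 rad. With the nose in the teeth it plays only about 0.08 rad either way. Free, it stays where it is left (stiff hinge 0.45 N m: 1 to 3 N at the tab); it must be pushed all the way.
- lens_center (a point): Centre of the round lens (black rim, 88 mm over all) on the arm, 140 mm from the hinge axis.
- tab_top (a point): Centre of the upper face of the black rubber tab (34 mm across, 42 mm along the arm, 12 mm thick) at the arm's end beyond the lens: 205 mm from the hinge axis along the arm, 6 mm above its centre plane. About 270 mm above the bench at the start, 91 mm when the arm is down. The place to push; it moves on an arc about the hinge.
- pawl (a joint): Angle of the steel rocking pawl above the quadrant, rad: 0 = nose fully down in the teeth (arm locked both ways), 0.30 = rear end fully down, nose up; it clears the teeth at about 0.15. No spring: stiff pin (0.18 N m, 3 to 4 N at either end), stays where it is left. Its pin lies 60 mm behind the hinge axis, 128 mm above the bench.
- pawl_rear (a point): Centre of the upper face of the pawl's rear thumb plate (32 mm across, 26 mm along), 55 mm behind the pawl's pin, 115 mm behind the hinge; 145 mm above the bench with the pawl in the teeth, 16 mm lower with it free. Pressing this down frees the pawl.
- pawl_front (a point): Centre of the upper face of the pawl's front thumb plate (28 mm across, 26 mm along), 48 mm ahead of the pawl's pin and 12 mm behind the hinge; 145 mm above the bench with the pawl in the teeth, 14 mm higher with it free. Pressing it down puts the nose into the teeth; it fits between two teeth when the arm is on its rest.
- board_center (a point): Centre of the loose green circuit board (90 x 66 x 5 mm with low parts up to 16 mm) that lies on the bench under the lowered lens. Leave alone.
- spool_center (a point): Centre, 23 mm up, of the loose metal solder spool (52 mm diameter, 46 mm high) standing beside the stand. Leave alone.
- tin_center (a point): Centre, 11 mm up, of the loose flat round metal tin (62 mm diameter, 22 mm high) beside the stand. Leave alone.

How it is judged:
By the outcome, as a careful person would: the job done as asked, in the order asked, and still so for the second after the job is handed in, with the robot touching nothing.
It also fails if it takes over 48 s, if anything falls off the work surface, if the arm or the gripper's body presses on something with over 40 N, if the wrist force passes 120 N, or if a joint passes its speed limit or range.

### The arm

A 7-joint arm with a two-finger parallel gripper is mounted at the origin on the work surface. World frame = base frame: x ahead of the robot, y to its left, z up, the work surface at z = 0. Lengths are in mm, angles in rad, forces in N, time in s.
With the tool pointing down it reaches from about 400 to 850 mm from the base axis. Payload 4.4 kg.
Tool frame: the origin (TCP) lies at the very end of the fingers, on their centre line; the grasp point (between the pads) lies 19 mm behind it; z points along the fingers, y is the line along which they close (so a half turn about z gives the same grasp; the last joint's range is limited). The gripper opens to 94 mm and grips with 3 to 60 N. Pads are 16 mm wide; open, the fingers measure 119 mm over their backs; the gripper's body (75 mm by 177 mm) begins 78 mm behind the grasp point.
Start: joints at [1.124, 0.628, 0.038, 1.517, -0.027, 0.996, -0.02], TCP at [241.61, -603.442, 205.478] pointing down, gripper open.
Joint ranges: [-3.06, 3.06], [-0.37, 2.12], [-1.25, 1.32], [0.18, 2.47], [-1.1, 4.24], [0.23, 1.98], [-2.94, 2.94]. Speed limits (rad/s): [2.57, 2.57, 3.14, 3.14, 3.14, 3.14, 3.14].

### API

Orientations are given as a 3x3 rotation matrix whose columns are the frame's x, y, z axes.
In Python, from rig import telemetry, vision, finish_job gives the robot as it stands.
- The arm moves only by the tool apply_moves, never from a script. Its argument "steps" is a list of rows, each a list of 3 entries, a list of its own where there are three numbers: the opening, from 0 (shut) to 1 (fully open), then the shift along the tool's x, y, z each as a share of 0.04 m, from -1 to 1, then the turn about the tool's z as a share of 30 degrees, from -1 to 1. In form: [[fingers, [x, y, z], spin], ...]. A call has 1 to 12 rows; each row shifts and turns the commanded pose from where the row before left it, along the tool's axes as they then stand; what a row does not reach is not made up. A row lasts 1/12 s, in which the tool goes at most 41.7 mm and 7.16 degrees, less where a joint would pass 70% of its speed; a pose out of reach is approached as far as the arm can. A call with a number of a shift or a turn outside -1 to 1 is refused whole. A call with a gripper value outside its range is refused whole. The fingers move at their own pace and stop on an object; "squeeze" is the grip in N (left out, the last holds). Time passes only in rows, so rows that do not move let the fingers close. It gives the time, the measured TCP pose, the force, the opening and the grip force at its end, in the units of the state.
- telemetry.get_state(): the state, without advancing time (a new reading comes with each control period).
- vision.get_image(name): name is "scene" or "top"; returns the picture (384x512x3 uint8, red, green, blue); there is no depth.
- vision.camera_params(name): a dict with "K" (3x3 intrinsics, pixels), "R" (3x3) and "t" (3): a world point X has camera coordinates R X + t. Camera axes: x right, y down, z forward; pixel columns grow to the right and rows downward; lengths in mm; the calibration is good to about 2 mm. A picture is of the moment at which its call begins. camera_params takes no time and is no camera call.
- finish_job(): hands the job in; it is judged then, once.
The state is a dict: "t": time; "qpos": joint angles; "joint_velocities": joint speeds; "tau": joint torques, N m; "eef_pos": TCP position; "eef_rot": TCP orientation; "wrist_force": force on the tool from outside, world axes, zero at the start; "ft_torque": the same for the moment, N m; "opening": opening from 0.0 (shut) to 1.0 (fully open); "grip_force": force on a finger pad.
Only numpy, scipy, OpenCV 4.12 (cv2) and the standard library are available. Lean on these libraries where they do the work, as an engineer would, in place of code of your own. Each camera call takes 0.05 s, during which the arm holds its last target. There are 200 camera calls.

## Working session

There is one attempt and no reset: what is moved stays moved. The work goes in short steps, Python scripts to look and compute and a tool call to move; the robot and the scene stay as the last step left them, time stands still between calls to the robot, and variables do not carry over. Pictures are saved under pics/ and viewed, at most 10 in all, crops included, and the job is handed in when it is done.

Besides the shell and the picture viewer there is one more tool, called after "Emit:" as name(argument=value, ...) on one line, values as JSON. apply_moves: Moves the arm, as the interface text tells. Shift numbers are shares of 0.04 m and turn numbers shares of 30 degrees, none past 1 either way. Its arguments: {"type":"object","properties":{"steps":{"type":"array"},"squeeze":{"type":"number"}},"required":["steps"]}

```bash
mkdir -p pics
python3 - <<'E'
from rig import telemetry, vision
import cv2,numpy as np
s=telemetry.get_state()
print(s['t'],s['eef_pos'],np.round(s['eef_rot'],3).tolist(),s['opening'])
for n in ('scene','top'):
    im=vision.get_image(n); cv2.imwrite(f'pics/{n}0.png',cv2.resize(im[:,:,::-1],(800,600),interpolation=cv2.INTER_CUBIC))
    p=vision.camera_params(n); print(n,np.round(p['K'],1).tolist(),np.round(p['R'],3).tolist(),np.round(p['t'],1).tolist())
E
```

```text
0.0 [ 241.35183377 -602.82618951  204.58679915] [[0.928, 0.372, -0.001], [0.372, -0.928, 0.002], [-0.0, -0.002, -1.0]] 0.9994589991021526
scene [[480.3, 0.0, 252.8], [0.0, 480.3, 190.8], [0.0, 0.0, 1.0]] [[-0.855, 0.519, -0.01], [0.378, 0.609, -0.698], [-0.356, -0.6, -0.716]] [492.5, -136.6, 1013.0]
top [[360.4, 0.0, 257.1], [0.0, 360.4, 195.0], [0.0, 0.0, 1.0]] [[-0.024, -0.999, -0.029], [-0.992, 0.027, -0.123], [0.123, 0.025, -0.992]] [7.4, 577.2, 713.3]
```

View pics/scene0.png

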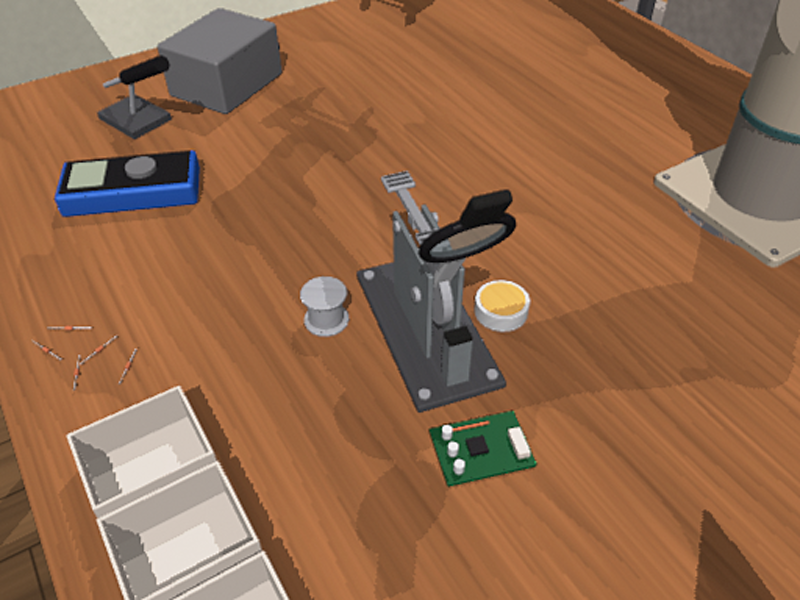

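View pics/top0.png

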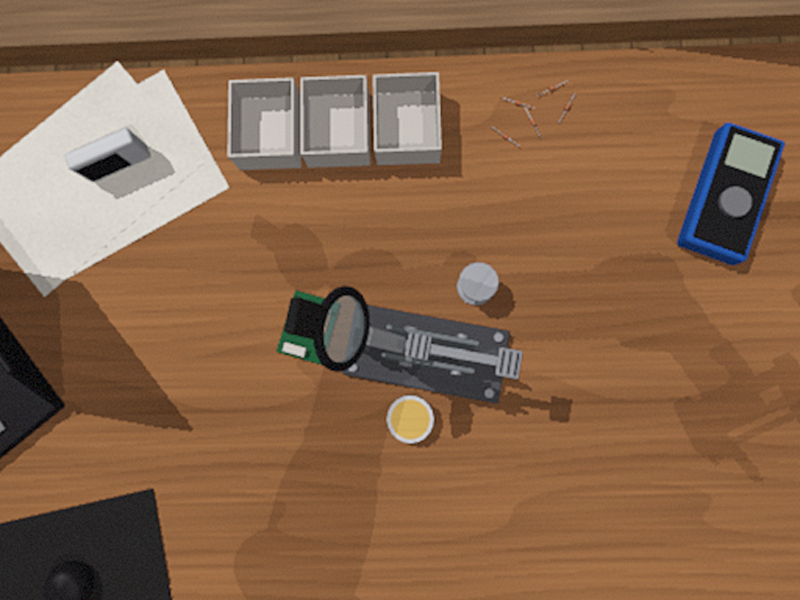

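The scene view has the rear thumb plate at (397,181), lens (468,236) and tab (490,205). The top view has the rear plate at (509,363), front plate (418,346), lens (344,328) and tab (302,316), all in 800 px coordinates. I'll fit the stand pose to these.

```bash
cat > h.py <<'E'
import numpy as np
from scipy.optimize import least_squares
from rig import vision
C={n:vision.camera_params(n) for n in('scene','top')}
def proj(n,X):
    p=C[n];c=np.array(p['R'])@X+np.array(p['t']);q=np.array(p['K'])@c;return q[:2]/q[2]*1.5625
def pts(v,a=1.05,pw=0.):
    x,y,w=v[:3]; u=np.array([-np.sin(w),np.cos(w),0]);o=np.array([x,y,0.]);z=np.array([0,0,1.])
    arm=u*np.cos(a)+z*np.sin(a); n=-u*np.sin(a)+z*np.cos(a)
    return dict(rear=o-115*u+z*(145-16*pw),front=o-12*u+z*(145+14*pw),lens=o+85*z+140*arm,tab=o+85*z+205*arm+6*n)
E
python3 - <<'E'
from h import *
obs=[('scene','rear',397,181),('scene','lens',468,236),('scene','tab',490,205),('top','rear',509,363),('top','front',418,346),('top','lens',344,328),('top','tab',302,316)]
def f(v): 
    P=pts(v,v[3]); return np.concatenate([proj(n,P[k])-[a,b] for n,k,a,b in obs])
r=least_squares(f,[600,0,1.57,1.05],loss='soft_l1',x_scale=[100,100,.3,.3]); print(r.x,np.round(r.fun.reshape(-1,2),1).tolist())
for k,p in pts(r.x,r.x[3]).items(): print(k,p)
E
```

```text
[ 5.18455469e+02 -1.50450724e+01 -2.05219330e-01  1.06093503e+00] [[-0.5, -2.1], [-0.6, 5.5], [-4.6, 0.0], [-0.4, -0.0], [-0.5, 0.4], [-4.0, 1.3], [0.8, 3.0]]
rear [ 495.02055131 -127.63194839  145.        ]
front [516.01008621 -26.79326819 145.        ]
lens [532.37945096  51.84902403 207.19370925]
tab [537.77697697  77.78001305 266.85484   ]
```

Emit:
apply_moves(steps=[[0,[0,0,0],-0.188],[0,[0,0,0],-0.188],[0,[0,0,0],-0.188],[0,[0,0,0],-0.188],[0,[0,0,0],-0.188],[0,[0,0,0],-0.188],[0,[0,0,0],-0.188],[0,[0,0,0],-0.188],[0,[0,0,0],-0.188],[0,[0,0,0],-0.188]], squeeze=10)

```text
t: 0.93
eef_pos: [241.4, -603.1, 204.9]
eef_rot: [[0.199, 0.98, -0.0], [0.98, -0.199, 0.001], [0.001, -0.001, -1.0]]
wrist_force: [0.3, 0.0, -0.0]
opening: 0.324
grip_force: 0.0
```

Emit:
apply_moves(steps=[[0,[0.7,0.2,0],0],[0,[0.7,0.2,0],0],[0,[0.7,0.2,0],0],[0,[0.7,0.2,0],0],[0,[0.7,0.2,0],0],[0,[0.7,0.2,0],0],[0,[0.7,0.2,0],0],[0,[0.7,0.2,0],0],[0,[0.7,0.2,0],0],[0,[0.7,0.2,0],0],[0,[0.7,0.2,0],0],[0,[0.7,0.2,0],0]])

```text
t: 1.93
eef_pos: [404.4, -292.7, 205.3]
eef_rot: [[0.204, 0.979, -0.0], [0.979, -0.204, 0.0], [0.0, -0.001, -1.0]]
wrist_force: [-0.1, 0.4, -0.3]
opening: 0.006
grip_force: 0.0
```

```bash
cat >> h.py <<'E'
V=[518.46,-15.05,-0.2052]
def go(T,yaw=None):
    from rig import telemetry
    s=telemetry.get_state();R=np.array(s['eef_rot'])
    print('t',s['t'],'pos',np.round(s['eef_pos'],1),'z',np.round(R[:,2],3),'F',np.round(s['wrist_force'],1),'op',round(s['opening'],3))
    print('shift units',np.round(R.T@(np.array(T)-s['eef_pos'])/40,3),'spin units',-np.round((np.pi/2+V[2]-np.arctan2(R[1,0],R[0,0]))/np.pi*6,3))
E
python3 -c "
from h import *
P=pts(V)
go(P['rear']+[0,0,20])"
```

```text
t 1.9333 pos [ 404.4 -292.7  205.3] z [-0.  0. -1.] F [-0.1  0.4 -0.3] op 0.006
shift units [4.503 1.375 1.007] spin units -0.001
```

Emit:
apply_moves(steps=[[0,[0.6,0.18,0],0],[0,[0.6,0.18,0],0],[0,[0.6,0.18,0],0],[0,[0.6,0.18,0],0],[0,[0.6,0.18,0],0],[0,[0.6,0.18,0.2],0],[0,[0.5,0.18,0.3],0],[0,[0.4,0.1,0.3],0],[0,[0,0,0.2],0],[0,[0,0,0],0]])

```text
t: 2.77
eef_pos: [492.8, -128.4, 163.8]
eef_rot: [[0.202, 0.979, -0.004], [0.979, -0.202, 0.001], [-0.0, -0.004, -1.0]]
wrist_force: [-0.7, -0.9, 0.1]
opening: 0.005
grip_force: 0.0
```

Run:
```python
from h import *
import cv2
go(pts(V)['rear'])
a=vision.get_image('scene')[90:210,200:360];b=vision.get_image('top')[170:290,220:380]
cv2.imwrite('pics/c1.png',cv2.resize(np.vstack([a,b])[:,:,::-1],None,fx=2.5,fy=2.5,interpolation=cv2.INTER_CUBIC))
```

```text
t 2.7667 pos [ 492.8 -128.4  163.8] z [-0.004  0.001 -1.   ] F [-0.7 -0.9  0.1] op 0.005
shift units [0.029 0.052 0.469] spin units 0.003
```

View pics/c1.png

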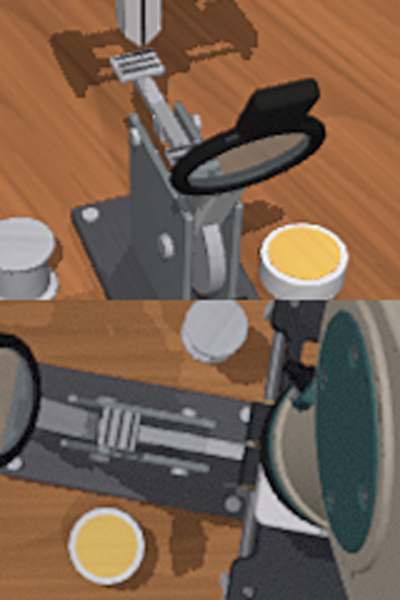

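The fingertips at (140,40) sit right above the rear plate at (137,65) in the scene crop. Next I press down.

Emit:
apply_moves(steps=[[0,[0,0.05,0.15],0],[0,[0,0,0.15],0],[0,[0,0,0.1],0],[0,[0,0,0.1],0],[0,[0,0,0.1],0],[0,[0,0,0.1],0],[0,[0,0,0.1],0],[0,[0,0,0.05],0],[0,[0,0,0],0],[0,[0,0,0],0]])

```text
t: 3.7
eef_pos: [496.0, -130.5, 131.4]
eef_rot: [[0.205, 0.979, -0.0], [0.979, -0.205, -0.001], [-0.001, 0.0, -1.0]]
wrist_force: [-0.8, -3.2, 2.9]
opening: 0.006
grip_force: 1.8
```

Emit:
apply_moves(steps=[[0,[0,0,0.08],0],[0,[0,0,0.05],0],[0,[0,0,0.05],0],[0,[0,0,0],0],[0,[0,0,0],0]])

```text
t: 4.12
eef_pos: [496.5, -130.6, 128.1]
eef_rot: [[0.205, 0.979, 0.002], [0.979, -0.205, -0.003], [-0.003, 0.002, -1.0]]
wrist_force: [-10.1, -3.7, 38.6]
opening: 0.004
grip_force: 18.9
```

Emit:
apply_moves(steps=[[0,[0,0,-0.4],0],[0,[0,0,-0.8],0],[0,[0,0,-0.8],0],[0,[0,0,-0.8],0],[0,[0,0,-0.8],0],[0,[0,0,-0.5],0],[0,[0,0,0],0],[0,[0,0,0],0]])

```text
t: 4.78
eef_pos: [496.9, -128.4, 288.8]
eef_rot: [[0.203, 0.979, 0.002], [0.979, -0.203, 0.001], [0.001, 0.002, -1.0]]
wrist_force: [-0.9, 0.1, -1.2]
opening: 0.006
grip_force: 0.0
```

```bash
cat >> h.py <<'E'
def tip(a,press=0,d=210):
    u=np.array([-np.sin(V[2]),np.cos(V[2]),0]);z=np.array([0,0,1.])
    n=-u*np.sin(a)+z*np.cos(a)
    return np.array([V[0],V[1],85.])+d*(u*np.cos(a)+z*np.sin(a))+(6-press)*n-8*u
E
python3 - <<'E'
from h import *
import cv2
u=np.array([-np.sin(V[2]),np.cos(V[2]),0])
go(tip(1.06)-20*u)
a=vision.get_image('scene')[90:210,200:360];b=vision.get_image('top')[150:270,170:330]
cv2.imwrite('pics/c2.png',cv2.resize(np.vstack([a,b])[:,:,::-1],None,fx=2.5,fy=2.5,interpolation=cv2.INTER_CUBIC))
E
```

```text
t 4.7833 pos [ 496.9 -128.4  288.8] z [ 0.002  0.001 -1.   ] F [-0.9  0.1 -1.2] op 0.006
shift units [ 4.62  -0.047  0.446] spin units 0.001
```

View pics/c2.png

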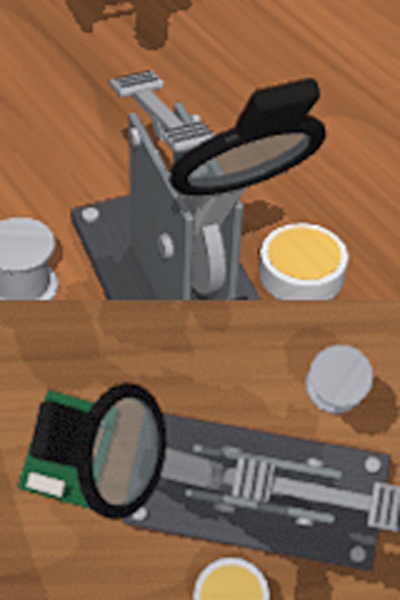

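In the crop the rear plate has dropped to (137,82) and the front plate has risen to (186,135), so the pawl is released. I'll move behind the tab.

Emit:
apply_moves(steps=[[0,[0.4,0,0],0],[0,[0.7,0,0],0],[0,[0.7,0,0],0],[0,[0.7,0,0],0],[0,[0.7,0,0],0],[0,[0.7,-0.05,0.1],0],[0,[0.5,0,0.2],0],[0,[0.2,0,0.15],0],[0,[0,0,0],0],[0,[0,0,0],0]])

```text
t: 5.72
eef_pos: [530.9, 50.1, 268.9]
eef_rot: [[0.204, 0.979, -0.003], [0.979, -0.204, -0.001], [-0.002, -0.003, -1.0]]
wrist_force: [-0.0, -1.4, 0.0]
opening: 0.009
grip_force: 0.0
```

Run:
```python
from h import *
import cv2
from rig import telemetry
go(tip(1.06))
R=np.array(telemetry.get_state()['eef_rot']);L=tip(1.06)
for a in np.arange(0.98,-0.05,-0.08):
    T=tip(a,3); print(round(a,2),np.round(T,0),np.round(R.T@(T-L)/40,2)); L=T
a=vision.get_image('scene')[70:210,200:360]
cv2.imwrite('pics/c3.png',cv2.resize(a[:,:,::-1],None,fx=3,fy=3,interpolation=cv2.INTER_CUBIC))
```

```text
t 5.7167 pos [530.9  50.1 268.9] z [-0.003 -0.001 -1.   ] F [-0.  -1.4  0. ] op 0.009
shift units [ 0.577  0.027 -0.056] spin units -0.001
0.98 [540.  89. 261.] [0.43 0.   0.25]
0.9 [543. 103. 251.] [0.34 0.   0.24]
0.82 [546. 115. 241.] [0.32 0.   0.27]
0.74 [548. 127. 229.] [0.3  0.   0.29]
0.66 [550. 138. 216.] [0.28 0.   0.32]
0.58 [552. 147. 203.] [0.25 0.   0.34]
0.5 [554. 156. 188.] [0.22 0.   0.36]
0.42 [556. 164. 173.] [0.19 0.   0.37]
0.34 [557. 170. 158.] [0.16 0.   0.39]
0.26 [558. 175. 142.] [0.13 0.   0.4 ]
0.18 [559. 179. 126.] [0.1  0.   0.41]
0.1 [559. 181. 109.] [0.07 0.   0.41]
0.02 [560. 183.  92.] [0.03 0.   0.42]
```

View pics/c3.png

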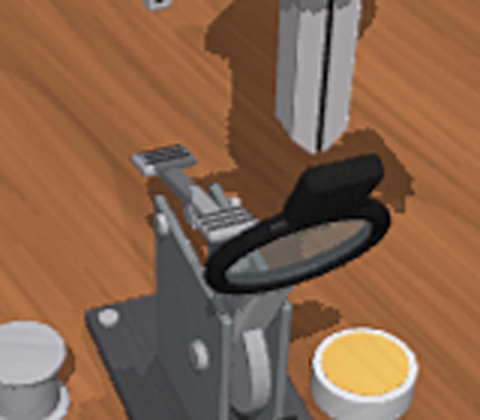

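The fingertip at (318,150) is just behind the tab at (338,180). I'll push it along the arc.

Emit:
apply_moves(steps=[[0,[0.2,0.02,0],0],[0,[0.2,0,0],0],[0,[0.2,0,0],0],[0,[0.21,0,0.12],0],[0,[0.2,0,0.12],0],[0,[0.17,0,0.12],0],[0,[0.17,0,0.12],0],[0,[0,0,0],0],[0,[0,0,0],0]])

```text
t: 6.52
eef_pos: [543.1, 105.0, 250.5]
eef_rot: [[0.203, 0.979, -0.001], [0.979, -0.203, 0.001], [0.001, -0.001, -1.0]]
wrist_force: [-0.7, -0.3, 0.9]
opening: 0.005
grip_force: 0.0
```

Run:
```python
from h import *
import cv2
go(tip(.9,3))
a=vision.get_image('scene')[70:210,200:360]
cv2.imwrite('pics/c4.png',cv2.resize(a[:,:,::-1],None,fx=3,fy=3,interpolation=cv2.INTER_CUBIC))
```

```text
t 6.5167 pos [543.1 105.  250.5] z [-0.001  0.001 -1.   ] F [-0.7 -0.3  0.9] op 0.005
shift units [-0.059  0.008 -0.021] spin units 0.002
```

View pics/c4.png

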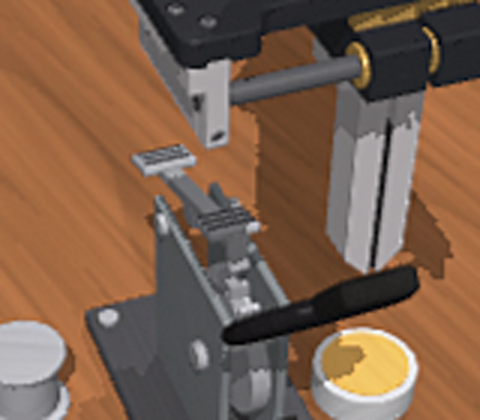

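The tab is moving down ahead of the fingertip at (370,270) and the pawl is still raised. I'll continue the arc.

Emit:
apply_moves(steps=[[0,[0.14,0,0.13],0],[0,[0.14,0,0.14],0],[0,[0.15,0,0.14],0],[0,[0.15,0,0.15],0],[0,[0.14,0,0.16],0],[0,[0.14,0,0.16],0],[0,[0.13,0,0.17],0],[0,[0.12,0,0.17],0],[0,[0.11,0,0.18],0],[0,[0.11,0,0.18],0],[0,[0,0,0],0]])

```text
t: 7.48
eef_pos: [553.3, 156.9, 186.1]
eef_rot: [[0.203, 0.979, -0.003], [0.979, -0.203, 0.0], [-0.001, -0.003, -1.0]]
wrist_force: [0.3, 0.3, 0.0]
opening: 0.003
grip_force: 0.0
```

Run:
```python
from h import *
go(tip(.5,3))
```

```text
t 7.4833 pos [553.3 156.9 186.1] z [-0.003  0.    -1.   ] F [0.3 0.3 0. ] op 0.003
shift units [-0.014  0.022 -0.056] spin units 0.002
```

Emit:
apply_moves(steps=[[0,[0.08,0.02,0.17],0],[0,[0.1,0,0.18],0],[0,[0.08,0,0.19],0],[0,[0.08,0,0.19],0],[0,[0.07,0,0.2],0],[0,[0.06,0,0.2],0],[0,[0.05,0,0.2],0],[0,[0.05,0,0.2],0],[0,[0.03,0,0.2],0],[0,[0,0,0],0]])

```text
t: 8.32
eef_pos: [559.6, 179.6, 117.0]
eef_rot: [[0.204, 0.979, -0.001], [0.979, -0.204, 0.0], [-0.0, -0.001, -1.0]]
wrist_force: [-0.5, -0.1, -0.0]
opening: 0.006
grip_force: 0.0
```

Run:
```python
from h import *
import cv2
go(tip(0,0))
a=vision.get_image('scene')[110:290,200:360]
cv2.imwrite('pics/c5.png',cv2.resize(a[:,:,::-1],None,fx=3,fy=3,interpolation=cv2.INTER_CUBIC))
```

```text
t 8.3167 pos [559.6 179.6 117. ] z [-0.001  0.    -1.   ] F [-0.5 -0.1 -0. ] op 0.006
shift units [ 0.076 -0.015  0.65 ] spin units 0.0
```

View pics/c5.png

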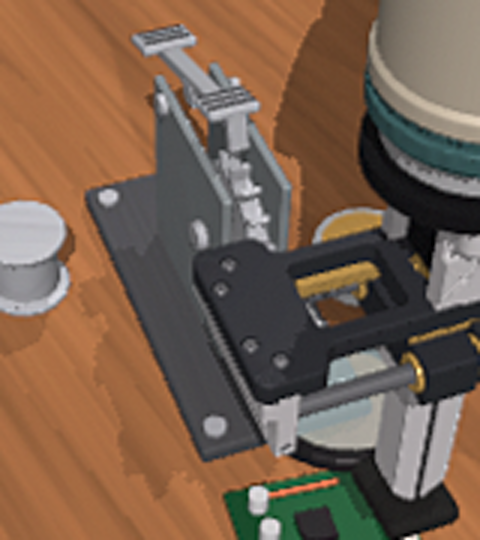

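The tab is under the fingers at (415,490) and the pawl is still raised. I'll push the last part down to the rest.

Emit:
apply_moves(steps=[[0,[0.03,0,0.15],0],[0,[0.02,0,0.15],0],[0,[0.02,0,0.12],0],[0,[0,0,0.1],0],[0,[0,0,0.08],0],[0,[0,0,0.05],0],[0,[0,0,0],0],[0,[0,0,0],0]])

```text
t: 9.03
eef_pos: [560.2, 181.9, 92.4]
eef_rot: [[0.204, 0.979, -0.001], [0.979, -0.204, -0.0], [-0.001, -0.001, -1.0]]
wrist_force: [0.9, 0.2, -0.4]
opening: 0.005
grip_force: 0.0
```

Emit:
apply_moves(steps=[[0,[0,0,0.05],0],[0,[0,0,0.05],0],[0,[0,0,0.03],0],[0,[0,0,0],0],[0,[0,0,0],0]])

```text
t: 9.45
eef_pos: [560.6, 181.9, 90.4]
eef_rot: [[0.204, 0.979, 0.001], [0.979, -0.204, -0.001], [-0.0, 0.001, -1.0]]
wrist_force: [-5.6, -1.8, 22.6]
opening: 0.005
grip_force: 11.3
```

Emit:
apply_moves(steps=[[0,[0,0,-0.3],0],[0,[0,0,-0.6],0],[0,[0,0,-0.7],0],[0,[0,0,-0.7],0],[0,[0,0,-0.4],0],[0,[-0.6,0,0],0],[0,[-0.8,0,0],0],[0,[-0.8,0,0],0],[0,[-0.8,0,0],0],[0,[-0.8,0,0],0],[0,[-0.8,0,0],0],[0,[0,0,0],0]])

```text
t: 10.45
eef_pos: [521.1, -6.3, 195.1]
eef_rot: [[0.213, 0.977, -0.003], [0.977, -0.213, -0.005], [-0.006, -0.002, -1.0]]
wrist_force: [-0.2, -0.6, 0.1]
opening: 0.005
grip_force: 0.0
```

Run:
```python
from h import *
go(pts(V)['front'])
```

```text
t 10.45 pos [521.1  -6.3 195.1] z [-0.003 -0.005 -1.   ] F [-0.2 -0.6  0.1] op 0.005
shift units [-0.52  -0.013  1.256] spin units -0.019
```

Emit:
apply_moves(steps=[[0,[-0.35,0,0.2],0],[0,[-0.2,0,0.3],0],[0,[0,0,0],0],[0,[0,0,0],0]])

```text
t: 10.78
eef_pos: [518.1, -19.3, 174.8]
eef_rot: [[0.204, 0.979, -0.002], [0.979, -0.204, 0.001], [0.0, -0.002, -1.0]]
wrist_force: [-0.3, 0.3, 0.1]
opening: 0.005
grip_force: 0.0
```

Run:
```python
from h import *
import cv2
go(pts(V)['front'])
a=vision.get_image('scene')[90:290,200:360]
cv2.imwrite('pics/c6.png',cv2.resize(a[:,:,::-1],None,fx=3,fy=3,interpolation=cv2.INTER_CUBIC))
```

```text
t 10.7833 pos [518.1 -19.3 174.8] z [-0.002  0.001 -1.   ] F [-0.3  0.3  0.1] op 0.005
shift units [-0.195 -0.012  0.746] spin units -0.0
```

View pics/c6.png

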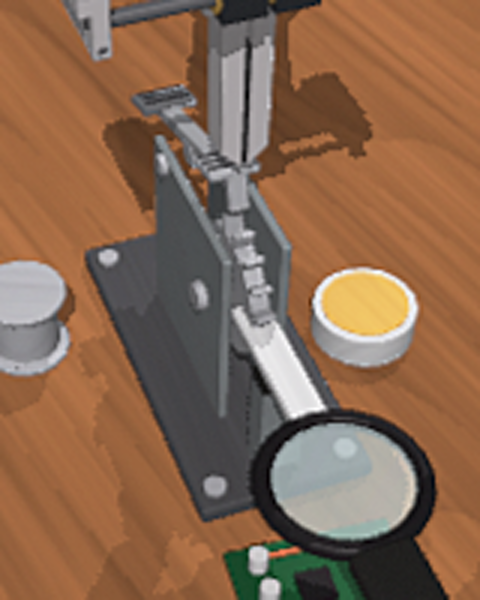

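The arm is down on its rest with the lens at (340,480), and the fingers at (240,160) are over the front plate. I'll shift 8 mm back and press.

Emit:
apply_moves(steps=[[0,[-0.2,0,0],0],[0,[0,0,0.1],0],[0,[0,0,0.1],0],[0,[0,0,0.1],0],[0,[0,0,0.1],0],[0,[0,0,0.1],0],[0,[0,0,0.1],0],[0,[0,0,0.1],0],[0,[0,0,0.05],0],[0,[0,0,0],0],[0,[0,0,0],0]])

```text
t: 11.75
eef_pos: [516.9, -27.8, 145.3]
eef_rot: [[0.204, 0.979, -0.0], [0.979, -0.204, -0.0], [-0.001, -0.0, -1.0]]
wrist_force: [1.0, 1.7, 1.9]
opening: 0.002
grip_force: 0.8
```

Emit:
apply_moves(steps=[[0,[0,0,0.05],0],[0,[0,0,0.04],0],[0,[0,0,0.03],0],[0,[0,0,0],0],[0,[0,0,0],0]])

```text
t: 12.17
eef_pos: [517.2, -27.6, 144.1]
eef_rot: [[0.205, 0.979, 0.002], [0.979, -0.205, -0.001], [-0.001, 0.002, -1.0]]
wrist_force: [-7.3, 2.1, 31.8]
opening: 0.002
grip_force: 16.1
```

Against the stop. I'll retreat and check.

Emit:
apply_moves(steps=[[0,[0,0,-0.3],0],[0,[0,0,-0.7],0],[0,[0,0,-0.7],0],[0,[0,0,-0.7],0],[0,[-0.6,0,-0.5],0],[0,[-0.7,0,0],0],[0,[-0.7,0,0],0],[0,[-0.7,0,0],0],[0,[-0.7,0,0],0],[0,[-0.4,0,0],0],[0,[0,0,0],0],[0,[0,0,0],0]])

```text
t: 13.17
eef_pos: [484.8, -177.4, 256.1]
eef_rot: [[0.207, 0.978, -0.002], [0.978, -0.207, 0.0], [-0.0, -0.002, -1.0]]
wrist_force: [0.4, 0.5, -0.2]
opening: 0.007
grip_force: 0.0
```

Run:
```python
from h import *
import cv2
go(pts(V)['front'])
for k,p in pts(V,0,0).items(): print(k,((proj('scene',p)/1.5625)-[200,90])*3)
a=vision.get_image('scene')[90:290,200:360]
cv2.imwrite('pics/c7.png',cv2.resize(a[:,:,::-1],None,fx=3,fy=3,interpolation=cv2.INTER_CUBIC))
```

```text
t 13.1667 pos [ 484.8 -177.4  256.1] z [-0.002  0.    -1.   ] F [ 0.4  0.5 -0.2] op 0.007
shift units [ 3.846 -0.012  2.777] spin units -0.007
rear [161.20788751  73.53300547]
front [228.22924076 187.22226932]
lens [342.14289348 481.13728733]
tab [404.6751436  583.85935719]
```

View pics/c7.png

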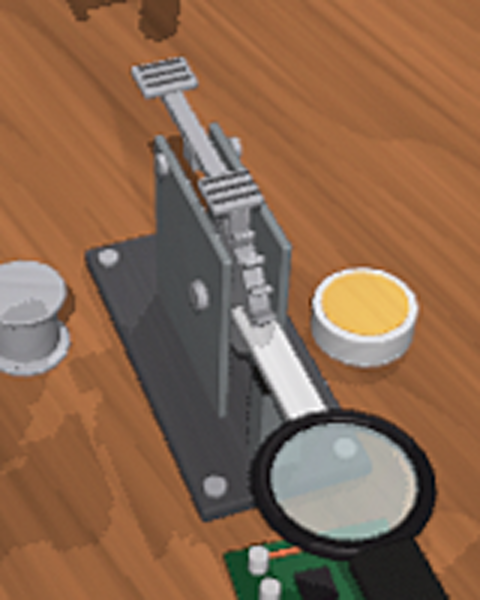

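The rear plate at (164,76), front plate at (231,190) and lens at (342,481) match the positions predicted for a locked pawl and a level arm. Board, spool and tin have not moved, so I'm handing in.

```bash
python3 -c "
from rig import finish_job
print(finish_job())"
```

```text
the job is handed in; nothing more can be done
None
```

The magnifier arm is down on its rest with the lens over the circuit board and the pawl pressed back into the teeth to lock it; I handed the job in at about 13 s with the fingers clear of everything, and no verdict was returned.

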